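# Nudge the slide carrier onto its locating pins

### The job

The blue slide carrier lies on the docking base but not yet on its pins. It bears glass slides, so gently, with your fingertips, push it back against the dark fence and slide it sideways along the fence, off the raised green deck, until its two holes drop over the two locating pins and it lies flat on the bed; then take your hand away. Only push it, never hard, do not grip or lift it, and leave the other things on the bench where they are.

Things in the scene. Friction and masses are not known exactly. Their poses are not given: they have to be found in the camera images.
- dock: docking base fixed to the worktop, 28 mm high. Origin on the worktop (z = 0) midway between the pins; x axis points away from the robot to the fence, y axis along the fence to the robot's left (both turned by its yaw). Aluminium bed: top at z = 8 mm, from x -67 to +67, y -85 to +91 mm. Its near side and both ends are open
- deck_edge (a point): middle of the step edge of the raised green loading deck, at (0, 91, 16) mm in the dock's frame; the deck's top is at z = 16 mm and runs from here to y = +194 mm, as wide as the bed
- fence_face (a point): middle of the upper inner edge of the dark steel fence on the far side, at (51, 54, 28) mm in the dock's frame; the fence's inner face is the plane x = +51 mm over the base's whole length, its top at z = 28 mm
- seat (a point): where the carrier's origin is when seated: (0, 11, 8) mm in the dock's frame, axes parallel to the dock's. The carrier's top is then 26 mm above the worktop (10 mm above the deck), its far side about 1 mm from the fence, its rear end 5 mm clear of the deck edge, and the pins stop further sliding
- pin_near (a point): top of the near locating pin: steel, 10 mm diameter, flat tip 6 mm across with a chamfer 2.2 mm high, 8 mm tall above the bed, so its top is level with the loading deck; at (-22, 0, 16) mm in the dock's frame
- pin_far (a point): top of the far locating pin, the same, at (+22, 0, 16) mm in the dock's frame
- carrier: blue plastic slide carrier, a plate 100 mm (its x) by 150 mm (its y) by 18 mm thick, about 0.4 kg, too wide to grip, with three glass slides fixed in its top. Origin at the centre of its underside. It starts level on the deck and both pin tops (underside at 16 mm), 6 to 17 mm short of the fence, turned up to 5 degrees against it, and 27 to 51 mm from its seat towards the dock's +y
- carrier_top (a point): centre of the carrier's top face, 18 mm over its origin (slides and their white frames stand out up to 2 mm). Pushed against the fence, the carrier slides along on deck and pin tops (3 to 12 N move it, more if it is also pressed on the fence) and drops 8 mm by its own weight when the holes meet the pins
- hole_near (a point): underside centre of the carrier's near hole, round, 13 mm diameter, through; at (-22, -11, 0) mm in the carrier's frame
- hole_far (a point): underside centre of the carrier's far hole, a slot 18 mm (carrier's x) by 13 mm (carrier's y), through; at (+22, -11, 0) mm in the carrier's frame
- specimen_b: specimen cup with a blue screw cap, 60 mm across, 70 mm high; a bystander, to be left alone. Origin at the centre of its underside
- vial_amber: round vial with white cap and orange band, 31 mm across, 68 mm high; a bystander, to be left alone. Origin at the centre of its underside
- lugol: small bottle with black cap, 33 mm across, 74 mm high; a bystander, to be left alone. Origin at the centre of its underside
- tube_a: stoppered sample tube with purple stopper, lying, 14 mm thick, 79 mm long; a bystander, to be left alone. Origin at the centre of its underside
- tape_clear: roll of black tape lying flat, 59 mm across, 19 mm high; a bystander, to be left alone. Origin at the centre of its underside
- marker_a: red and white marker pen lying, 17 mm thick, 135 mm long; a bystander, to be left alone. Origin at the centre of its underside
- specimen_c: specimen cup with a white screw cap, 60 mm across, 70 mm high; a bystander, to be left alone. Origin at the centre of its underside
There are look-alikes about, which are no part of the job. There is more than one size of the carrier; the job needs the larger.

How it is judged:
By the outcome, as a careful person would: the job done as asked, in the order asked, and still so for the second after the job is handed in, with the robot touching nothing.
It also fails if it takes over 58 s, if anything falls off the work surface, if the arm or the gripper's body presses on something with over 40 N, if the wrist force passes 120 N, or if a joint passes its speed limit or range.

### The arm

A 6-joint arm with a two-finger parallel gripper is mounted at the origin on a cart in front of the work surface, level with it; the furniture and walls round the work are solid. World frame = base frame: x ahead of the robot, y to its left, z up, the work surface at z = 0. Lengths are in mm, angles in rad, forces in N, time in s.
With the tool pointing down it reaches from about 375 to 925 mm from the base axis. Payload 5.7 kg.
Tool frame: the origin (TCP) lies at the very end of the fingers, on their centre line; the grasp point (between the pads) lies tcp_to_grasp behind it (tcp_to_grasp is the distance from the TCP to the grasp point, in mm); z points along the fingers, y is the line along which they close (so a half turn about z gives the same grasp; the last joint's range is limited). The gripper opens to 88 mm and grips with 3 to 60 N. Pads are 20 mm wide; open, the fingers measure 115 mm over their backs; the gripper's body (75 mm by 178 mm) begins 61 mm behind the grasp point.
Start: joints at [-1.319, 0.359, 1.51, -0, 1.272, -0.115], TCP at [215.161, -560.061, 222.623] pointing down, gripper open.
Joint ranges: [-2.97, 2.97], [-1.01, 2.36], [0.21, 2.38], [-0.96, 4.11], [0.2, 2.71], [-2.98, 2.98]. Speed limits (rad/s): [2.39, 2.39, 3.14, 3.14, 3.14, 3.14].

### API

Orientations are given as a unit quaternion [w, x, y, z].
In Python, from plant import * gives the robot as it stands. The module is installed in compiled form; this text tells all that it offers.
- The arm moves only by the shell command python3 -m inch 'ROWS' [FORCE]. ROWS is JSON, a list of rows, each a list of 7 numbers: the opening, from 0 (shut) to 1 (fully open), then the shift along the tool's x, y, z in units of 25 mm (1.0 is 25 mm), then the turn, a rotation vector about the tool's x, y, z in units of 10 degrees (1.0 is 10 degrees). In form: [[jaw, tx, ty, tz, wx, wy, wz], ...]. A call has 1 to 5 rows; each row is the pose to reach, as a shift and turn from the pose commanded when the call began, along the tool's axes at that moment; what a row does not reach only later rows make up. A row lasts 1/8 s, in which the tool goes at most 62.5 mm and 10.7 degrees, less where a joint would pass 70% of its speed; a pose out of reach is approached as far as the arm can. A call with a gripper value outside its range is refused whole. The fingers move at their own pace and stop on an object; FORCE is the grip in N (left out, the last holds). Time passes only in rows, so rows that repeat a pose let the fingers close. It gives the time, the measured TCP pose, the force, the opening and the grip force at its end, in the units of the state.
- get_state(): the state, without advancing time (a new reading comes with each control period).
- capture(name): name is "scene" or "top" or "wrist"; returns (picture, depth): 420x560x3 uint8, red, green, blue; 420x560 float32, mm along the optical axis (not along the pixel's ray), 0 where there is no reading.
- camera_info(name): a dict with "intrinsics" (3x3 intrinsics, pixels), "eye" and "rotation" of the camera in the world; the wrist camera has in their place "hand_eye" (4x4, takes a point from camera to tool coordinates, whose origin is the TCP and whose axes are the flange's). Camera axes: x right, y up, looking along -z (the intrinsics and any distortion apply to the point x, -y, -z); pixel columns grow to the right and rows downward; lengths in mm; the calibration is good to about 2 mm. A picture is of the moment at which its call begins: read the wrist's pose just before it. camera_info takes no time and is no camera call.
- close_job(): hands the job in; it is judged then, once.
The state is a dict: "t": time; "joint_pos": joint angles; "joint_vel": joint speeds; "joint_torque": joint torques, N m; "position": TCP position; "ee_rot": TCP orientation; "force": force on the tool from outside, world axes, zero at the start; "moment": the same for the moment, N m; "opening": finger opening in mm; "gripper_force": force on a finger pad.
Only numpy, scipy, OpenCV 4.12 (cv2) and the standard library are available. Lean on these libraries where they do the work, as an engineer would, in place of code of your own. Each camera call takes 0.05 s, during which the arm holds its last target. There are 200 camera calls.

## Working session

There is one attempt and no reset: what is moved stays moved. The work goes in short steps, Python scripts to look and compute and a shell command to move; the robot and the scene stay as the last step left them, time stands still between calls to the robot, and variables do not carry over. Pictures are saved under pics/ and viewed, at most 10 in all, crops included, and the job is handed in when it is done.

```bash
mkdir -p pics; python3 - <<'E'
from plant import *
import cv2,numpy as np
for n in("scene","top"):
    p,d=capture(n); cv2.imwrite(f"pics/{n}0.png",p[...,::-1]); np.savez(f"{n}0.npz",p=p,d=d)
    print(n,camera_info(n))
print(camera_info("wrist")); s=get_state(); print(s)
E
```

```text
scene {'intrinsics': array([[529.11339849,   0.        , 289.11410892],
       [  0.        , 529.11339849, 210.61623338],
       [  0.        ,   0.        ,   1.        ]]), 'eye': array([ -440.84322143, -1168.55962697,  1236.05953468]), 'rotation': array([ 0.8491202 ,  0.40749861, -0.14178494, -0.30469134])}
top {'intrinsics': array([[445.5369261 ,   0.        , 282.07922533],
       [  0.        , 445.5369261 , 210.17103545],
       [  0.        ,   0.        ,   1.        ]]), 'eye': array([ 309.76058249,   -2.26820319, 1304.57569529]), 'rotation': array([ 0.70848221,  0.04489306, -0.05010094, -0.70251511])}
{'intrinsics': array([[314.24895825,   0.        , 278.54488467],
       [  0.        , 314.24895825, 213.58867248],
       [  0.        ,   0.        ,   1.        ]]), 'hand_eye': array([[ 7.68101701e-05,  9.61363074e-01,  2.75283552e-01,
         7.50775940e+01],
       [ 9.99999413e-01, -3.71420031e-04,  1.01807527e-03,
        -1.67157143e-01],
       [ 1.08098580e-03,  2.75283312e-01, -9.61362538e-01,
        -1.61491161e+02],
       [ 0.00000000e+00,  0.00000000e+00,  0.00000000e+00,
         1.00000000e+00]])}
{'t': 0.1, 'joint_pos': array([-1.31907622e+00,  3.59379526e-01,  1.51128068e+00,  7.24235881e-08,
        1.27252340e+00, -1.15052968e-01]), 'joint_vel': array([-0.00040045, -0.00335019, -0.00247639,  0.00101808,  0.00075518,
       -0.00010265]), 'joint_torque': array([ 5.17441840e-04, -5.16354096e+01, -2.71404755e+01,  6.76549436e-02,
        2.76166125e-02, -4.07547907e-05]), 'position': array([ 215.03049898, -559.49633688,  221.94205399]), 'ee_rot': array([-7.93618946e-04,  9.83231453e-01,  1.82360295e-01, -5.42806976e-05]), 'force': array([0.03118582, 0.06100439, 0.67059649]), 'moment': array([ 0.011708  , -0.00749766,  0.01020836]), 'gripper_force': 0.0, 'opening': 87.82072327060487}
```

View pics/top0.png

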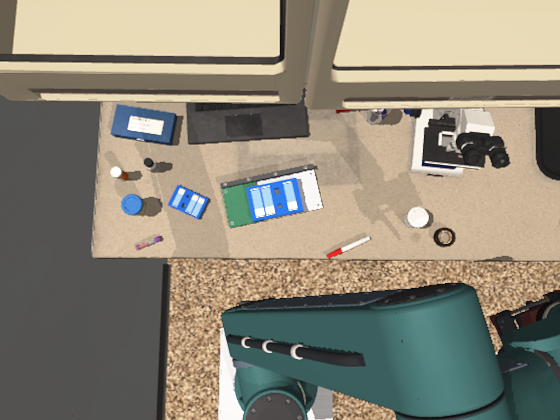

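View pics/scene0.png

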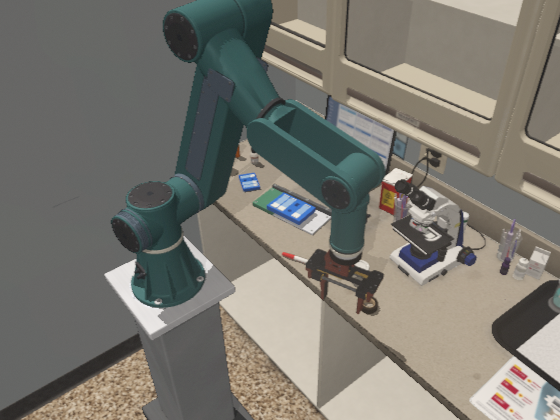

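The top view shows the large carrier at about (275,199), the green deck at (236,205), the fence along (222,183)–(318,168) and the bare bed at (313,190). The small look-alike is at (189,202). The scene view agrees. I'll take a rough measurement from the top view, then look closer with the wrist camera.

```bash
cat > h.py <<'E'
import numpy as np,cv2
from scipy.spatial.transform import Rotation as R
from plant import *
def pose(n,s=None):
    c=camera_info(n)
    if n!="wrist": return c["intrinsics"],R.from_quat(c["rotation"],scalar_first=True).as_matrix(),c["eye"]
    T=R.from_quat(s["ee_rot"],scalar_first=True).as_matrix(); H=c["hand_eye"]
    return c["intrinsics"],T@H[:3,:3],T@H[:3,3]+s["position"]
def cast(cam,uv,z):
    K,Rm,e=cam; uv=np.atleast_2d(uv).astype(float)
    d=np.c_[(uv[:,0]-K[0,2])/K[0,0],-(uv[:,1]-K[1,2])/K[1,1],-np.ones(len(uv))]@Rm.T
    return e+d*((z-e[2])/d[:,2])[:,None]
def proj(cam,P):
    K,Rm,e=cam; c=(np.atleast_2d(P)-e)@Rm
    return np.c_[K[0,2]+K[0,0]*c[:,0]/-c[:,2],K[1,2]-K[1,1]*c[:,1]/-c[:,2]]
def big(p,lo,hi):
    m=cv2.inRange(cv2.cvtColor(p,cv2.COLOR_RGB2HSV),lo,hi)
    cs=cv2.findContours(m,cv2.RETR_EXTERNAL,cv2.CHAIN_APPROX_NONE)[0]
    return sorted(cs,key=cv2.contourArea)[::-1]
BLUE=((100,120,60),(125,255,255)); GREEN=((60,80,30),(90,255,220))
E
python3 - <<'E'
from h import *
cam=pose("top"); p=np.load("top0.npz")["p"]
m=p[150:240,205:335]
for nm,rng,z in(("blue",BLUE,34),("green",GREEN,16)):
    cs=[c for c in big(p[150:240,205:335],*rng)[:2] if len(c)>20]
    for c in cs[:1]:
        uv=c[:,0]+[205,150]; W=cast(cam,uv,z)[:,:2].astype(np.float32)
        r=cv2.minAreaRect(W); print(nm,r); print(cv2.boxPoints(r))
print("fence",cast(cam,[[222,183],[318,168]],28))
print("bystanders",cast(cam,[[417,215],[348,247],[189,202]],30))
E
```

```text
blue ((514.02880859375, 12.152870178222656), (103.6890869140625, 150.371337890625), 12.532293319702148)
[[447.105     74.29742 ]
 [479.73404  -72.49116 ]
 [580.95264  -49.991676]
 [548.3236    96.7969  ]]
green ((501.6614990234375, 105.30694580078125), (119.22488403320312, 100.06407165527344), 12.582189559936523)
[[432.5817   141.15147 ]
 [454.37967   43.490486]
 [570.74133   69.46242 ]
 [548.94336  167.12341 ]]
fence [[ 560.74498997  164.5959203    28.        ]
 [ 608.13489184 -115.29246152   28.        ]]
bystanders [[ 471.62695226 -400.97227724   30.        ]
 [ 377.67156368 -200.25351553   30.        ]
 [ 503.60333291  258.12377426   30.        ]]
```

```bash
python3 -m inch '[[1,8.2,-8.85,0,0,0,0],[1,8.2,-8.85,0,0,0,0],[1,8.2,-8.85,0,0,0,0],[1,8.2,-8.85,0,0,0,0],[1,8.2,-8.85,0,0,0,0]]'; python3 -m inch '[[1,8.2,-8.85,2,0,0,1],[1,8.2,-8.85,2.9,0,0,1],[1,8.2,-8.85,2.9,0,0,1],[1,8.2,-8.85,2.9,0,0,1],[1,8.2,-8.85,2.9,0,0,1]]'; python3 -m inch '[[1,0,0,0,0,0,0],[1,0,0,0,0,0,0]]'
python3 - <<'E'
from h import *
s=get_state(); p,d=capture("wrist"); cv2.imwrite("pics/w1.png",p[...,::-1]); np.savez("w1.npz",p=p,d=d,pos=s["position"],rot=s["ee_rot"])
print(s["t"],s["position"],R.from_quat(s["ee_rot"],scalar_first=True).as_matrix())
E
```

```text
t: 0.72
position: [327.3, -277.5, 222.4]
ee_rot: [-0.0, 0.983, 0.182, -0.0]
force: [0.4, 0.1, 0.6]
opening: 87.8
gripper_force: 0.0
t: 1.35
position: [438.0, -2.3, 150.9]
ee_rot: [0.0, 0.995, 0.096, 0.0]
force: [1.4, -0.8, -0.6]
opening: 87.8
gripper_force: 0.0
t: 1.6
position: [437.0, -4.3, 151.2]
ee_rot: [0.0, 0.995, 0.097, -0.001]
force: [-0.5, -1.0, -0.4]
opening: 87.8
gripper_force: 0.0
1.6 [437.03323701  -4.27158576 151.16355098] [[ 9.81280883e-01  1.92579090e-01 -1.05968255e-03]
 [ 1.92578998e-01 -9.81281455e-01 -1.88800810e-04]
 [-1.07620592e-03 -1.88059778e-05 -9.99999421e-01]]
```

View pics/w1.png

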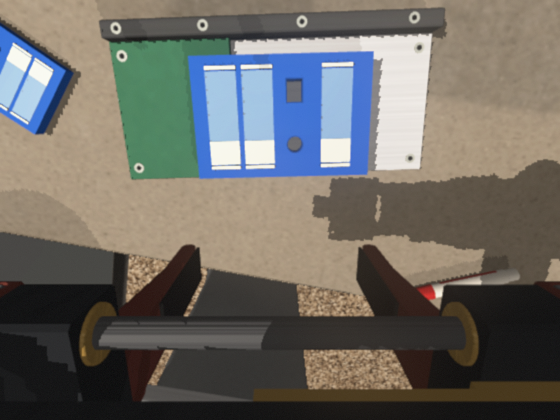

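```bash
python3 - <<'E'
from h import *
f=np.load("w1.npz"); p=f["p"]; cam=pose("wrist",dict(position=f["pos"],ee_rot=f["rot"]))
c=big(p,*BLUE); c=[k for k in c if 200<k[:,0,0].mean()<380][0]
r=cv2.minAreaRect(cast(cam,c[:,0],34)[:,:2].astype(np.float32)); print("blue",r); B=cv2.boxPoints(r); print(B)
ap=cv2.approxPolyDP(c,6,True)[:,0]; print(ap.tolist(), cast(cam,ap,34)[:,:2].round(1).tolist())
g=[k for k in big(p,*GREEN)][0]; ap=cv2.approxPolyDP(g,4,True)[:,0]; print("green",ap.tolist()); print(cast(cam,ap,16)[:,:2].round(1).tolist())
gy=cv2.cvtColor(p,cv2.COLOR_RGB2GRAY)
for u in(140,180,260,340,400): print(u,gy[5:60,u].tolist())
for v in (60,100,140): print(v,gy[v,360:445].tolist())
for u in (385,410): print(u,gy[155:185,u].tolist())
E
```

```text
blue ((515.8640747070312, 9.193717956542969), (99.69706726074219, 149.8114013671875), 12.509718894958496)
[[450.974     71.52365 ]
 [483.42395  -74.731125]
 [580.75415  -53.136215]
 [548.3042    93.11856 ]]
[[372, 52], [188, 56], [199, 176], [366, 173]] [[579.2, -52.5], [547.8, 92.3], [452.7, 71.5], [484.0, -73.9]]
green [[228, 38], [110, 42], [133, 178], [198, 176], [186, 56], [229, 53]]
[[570.5, 65.9], [548.2, 163.8], [434.9, 136.9], [448.7, 76.4], [549.8, 99.3], [559.3, 63.4]]
140 [138, 137, 136, 137, 135, 137, 137, 138, 139, 140, 139, 139, 134, 104, 82, 83, 87, 88, 84, 80, 80, 80, 81, 80, 79, 79, 78, 78, 80, 78, 69, 56, 38, 27, 24, 31, 42, 63, 94, 104, 103, 103, 102, 103, 107, 114, 116, 117, 117, 117, 116, 117, 117, 117, 117]
180 [123, 121, 121, 121, 120, 118, 119, 117, 115, 114, 115, 110, 88, 83, 85, 88, 89, 89, 91, 91, 89, 90, 89, 88, 87, 87, 89, 88, 85, 75, 62, 48, 40, 38, 61, 96, 105, 113, 114, 115, 114, 115, 114, 115, 117, 115, 117, 116, 115, 114, 115, 114, 114, 114, 114]
260 [120, 121, 120, 119, 118, 114, 115, 118, 114, 90, 82, 86, 89, 88, 85, 85, 85, 89, 85, 83, 82, 81, 81
[... 1554 characters left out ...]
 113, 114, 117, 127, 132, 133, 131, 132, 130, 151, 208, 229, 230, 229, 229, 229, 229, 228, 229, 229, 228, 229, 229, 229, 229, 228, 229, 229, 228, 228, 229, 229, 230, 229, 229, 229, 229, 229, 229, 230, 229, 229, 230, 229, 229, 230, 230, 229, 229, 229, 230, 230, 230, 231, 232, 225, 167, 147, 157, 159, 160, 160, 160, 160, 159, 159, 159, 159, 158, 157, 156, 153, 152, 153, 156, 158, 158, 157, 155]
385 [230, 228, 225, 226, 227, 228, 229, 228, 226, 228, 231, 231, 231, 228, 209, 167, 155, 158, 158, 157, 157, 155, 152, 151, 153, 154, 157, 148, 112, 90]
410 [187, 120, 68, 61, 83, 143, 190, 211, 226, 231, 232, 231, 229, 216, 171, 157, 160, 159, 156, 155, 152, 152, 150, 152, 155, 158, 160, 153, 113, 93]
```

```bash
python3 - <<'E'
import cv2
p=cv2.imread("pics/w1.png")[0:200,90:460]; cv2.imwrite("pics/w1c.png",cv2.resize(p,(796,430),interpolation=cv2.INTER_CUBIC))
E
```

```text
(no output)
```

View pics/w1c.png

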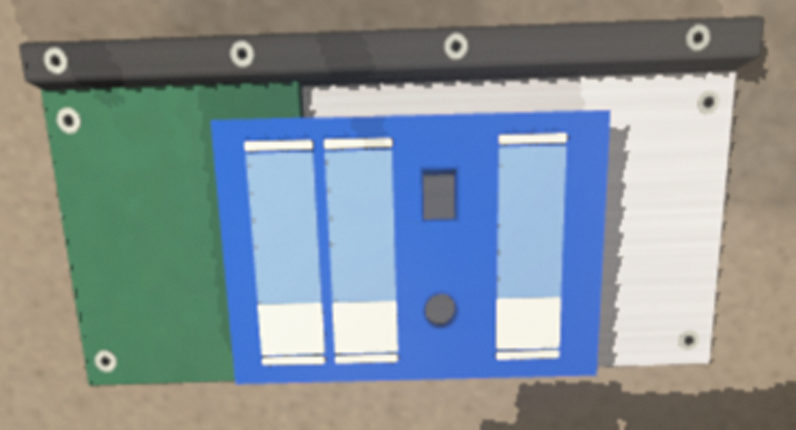

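The crop shows the carrier short of the fence, turned slightly against it; the fence's upper inner edge runs from v≈35 (u=140) to v≈27 (u=400), the deck step is at u≈229, v≈45, and the bed end is at u≈425.

```bash
python3 - <<'E'
from h import *
f=np.load("w1.npz"); p=f["p"]; cam=pose("wrist",dict(position=f["pos"],ee_rot=f["rot"]))
F=cast(cam,[[140,35.5],[180,34.5],[260,31.5],[340,29.7],[400,27.6]],28)
Fl=np.r_[cast(cam,[[140,42],[180,39.3]],16),cast(cam,[[260,39.5],[340,36.8],[400,34.5]],8)]
def ang(W): k=np.polyfit(W[:,1],W[:,0],1); return np.degrees(np.arctan(-k[0])),k
E_=cast(cam,[[429.2,60],[425.7,100],[422,140]],8); D=cast(cam,[[110,42],[133,178]],16); S=cast(cam,[[229.5,45]],16)[0]
print("fence",ang(F)[0],ang(Fl)[0]); 
d=E_[2]-E_[0]; e=D[1]-D[0]; print("end angles",np.degrees(np.arctan2(-d[1],-d[0])),np.degrees(np.arctan2(-e[1],-e[0])))
N=cast(cam,[[133,178.5],[196,177]],16); N2=cast(cam,[[385,170],[410,169]],8)
for a in (10.5,11.3,12):
    t=np.radians(a);X=np.array([np.cos(t),np.sin(t)]);Y=np.array([-X[1],X[0]])
    print(a,"x: fence",(F[:,:2]@X-51).round(1),(Fl[:,:2]@X-51).round(1),"near",(N[:,:2]@X+67).round(1),(N2[:,:2]@X+67).round(1),"y: end",(E_[:,:2]@Y+85).round(1),"deck",(D[:,:2]@Y-194).round(1),"step",(S[:2]@Y-91).round(1))
E
```

```text
fence 12.643229877336816 12.948651754266043
end angles 13.048383870348731 13.386213440385324
10.5 x: fence [520.2 521.3 524.2 526.1 528.1] [518.1 520.5 522.9 525.8 528.1] near [519.1 521.2] [528.6 529.9] y: end [-130.2 -131.8 -133.3] deck [-132.8 -138.7] step -131.2
11.3 x: fence [520.6 521.2 523.2 524.2 525.6] [518.6 520.5 522.  523.8 525.4] near [519.8 521.1] [526.  526.9] y: end [-138.  -139.1 -140.1] deck [-140.8 -145. ] step -139.1
12 x: fence [520.8 521.1 522.2 522.5 523.2] [518.9 520.4 521.  522.  523. ] near [520.4 520.9] [523.6 524.2] y: end [-144.8 -145.5 -146. ] deck [-147.7 -150.6] step -146.1
```

```bash
python3 -m inch '[[1,0.06,0.18,2.4,0,0,-0.17],[1,0.06,0.18,4,0,0,-0.17],[1,0.06,0.18,5.16,0,0,-0.17],[1,0.06,0.18,5.16,0,0,-0.17],[1,0.06,0.18,5.16,0,0,-0.17]]'; python3 -m inch '[[1,0.2,0,0,0,0,0],[1,0.4,0,0,0,0,0],[1,0.55,0,0,0,0,0],[1,0.6,0,0,0,0,0],[1,0.6,0,0,0,0,0]]'
```

```text
t: 2.28
position: [440.4, -9.5, 23.3]
ee_rot: [0.0, 0.994, 0.11, 0.001]
force: [0.8, -1.3, -0.6]
opening: 88.0
gripper_force: 0.0
t: 2.9
position: [454.5, -4.9, 22.4]
ee_rot: [-0.0, 0.994, 0.111, -0.0]
force: [-0.2, -0.8, -0.4]
opening: 87.9
gripper_force: 0.0
```

```bash
for i in 1; do python3 -m inch '[[1,0.06,0,0,0,0,0],[1,0.12,0,0,0,0,0],[1,0.18,0,0,0,0,0],[1,0.24,0,0,0,0,0],[1,0.3,0,0,0,0,0]]'; python3 -m inch '[[1,0.05,0,0,0,0,0],[1,0.1,0,0,0,0,0],[1,0.15,0,0,0,0,0],[1,0.2,0,0,0,0,0],[1,0.24,0,0,0,0,0]]'; done
```

```text
t: 3.52
position: [462.2, -3.3, 22.3]
ee_rot: [-0.0, 0.994, 0.111, 0.0]
force: [-1.0, -0.0, -0.3]
opening: 88.1
gripper_force: 0.6
t: 4.15
position: [467.7, -2.1, 22.4]
ee_rot: [-0.0, 0.994, 0.111, 0.0]
force: [-1.6, 0.4, -1.0]
opening: 87.6
gripper_force: 0.7
```

```bash
python3 -m inch '[[1,0.04,0,0,0,0,0],[1,0.08,0,0,0,0,0],[1,0.12,0,0,0,0,0],[1,0.16,0,0,0,0,0]]'; python3 -m inch '[[1,0.03,0,0,0,0,0],[1,0.06,0,0,0,0,0],[1,0.06,0,0,0,0,0]]'
```

```text
t: 4.65
position: [471.5, -1.2, 22.4]
ee_rot: [-0.0, 0.994, 0.111, -0.0]
force: [-0.7, -0.4, -0.4]
opening: 88.0
gripper_force: 0.7
t: 5.03
position: [472.4, -1.0, 22.3]
ee_rot: [-0.0, 0.994, 0.111, -0.001]
force: [-4.5, -2.6, 1.6]
opening: 87.7
gripper_force: 2.0
```

```bash
python3 -m inch '[[1,0.03,0,0,0,0,0],[1,0.06,0,0,0,0,0],[1,0.06,0,0,0,0,0]]'; python3 -c "
from h import *
s=get_state(); p,d=capture('wrist'); cv2.imwrite('pics/w2.png',p[...,::-1]); np.savez('w2.npz',p=p,pos=s['position'],rot=s['ee_rot']); print(s['force'],s['moment'])"
```

```text
t: 5.4
position: [472.5, -0.9, 22.3]
ee_rot: [0.0, 0.994, 0.111, -0.002]
force: [-7.9, -5.8, 5.4]
opening: 87.3
gripper_force: 3.9
[-7.92150393 -5.80545461  5.36080234] [-0.91960536  1.13979329  0.0741521 ]
```

View pics/w2.png

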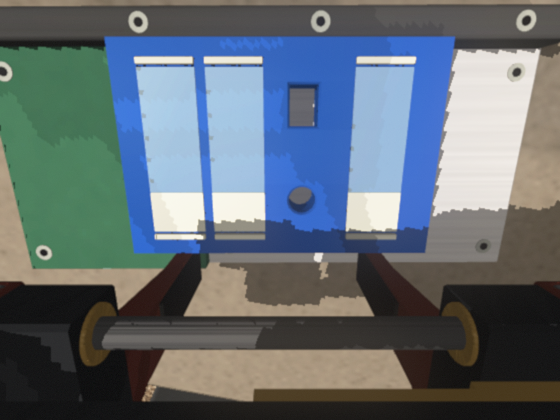

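The carrier's far edge (106,37)–(454,37) now lies along the fence. I'll back off and measure it against the dock before the sideways push.

```bash
python3 - <<'E'
from h import *
f=np.load("w2.npz"); p=f["p"]; cam=pose("wrist",dict(position=f["pos"],ee_rot=f["rot"]))
uv=np.array([[106,37],[454,37],[427,250],[135,252]]); W=cast(cam,uv,34)[:,:2]
c=big(p,*BLUE)[0]; r=cv2.minAreaRect(cast(cam,c[:,0],34)[:,:2].astype(np.float32)); print(r)
t=np.radians(12.8);M=np.array([[np.cos(t),np.sin(t)],[-np.sin(t),np.cos(t)]])
D=W@M.T-[521.5,-153.5]; print(D.round(1), (M@np.array(r[0])-[521.5,-153.5]).round(1), D.mean(0))
S=cast(cam,[[207,262]],16)[:,:2]@M.T-[521.5,-153.5]; print("step near end, expect(-67,91)",S)
print("TCP",M@f["pos"][:2]-[521.5,-153.5])
E
python3 -m inch '[[1,-0.1,0,0,0,0,0],[1,-0.6,0,0,0,0,0],[1,-1,0,0,0,0,0],[1,-1,0,0,0,0,0]]'
```

```text
((531.9760131835938, 12.635078430175781), (99.8755111694336, 149.99891662597656), 12.788284301757812)
[[ 49.6 121.7]
 [ 49.5 -26.6]
 [-48.2 -27.9]
 [-49.3 122. ]] [ 0.1 48. ] [ 0.38944127 47.3064995 ]
step near end, expect(-67,91) [[-63.29059409  89.82143525]]
TCP [-60.99063781  47.91383036]
t: 5.95
position: [448.8, -6.1, 22.4]
ee_rot: [-0.0, 0.994, 0.11, -0.0]
force: [0.3, 0.3, 1.1]
opening: 87.8
gripper_force: 0.0
```

```bash
python3 -m inch '[[0.45,0,0,-2,0,0,0],[0.45,0,-1,-3.1,0,0,0],[0.45,1.7,-3,-3.1,0,0,0],[0.45,3.4,-4.47,-3.1,0,0,0],[0.45,3.4,-4.47,-3.1,0,0,0]]'; python3 -m inch '[[0.45,0,0,0,0,0,-1],[0.45,0,0,0,0,0,-2],[0.45,0,0,0,0,0,-3],[0.45,0,0,0,0,0,-4],[0.45,0,0,0,0,0,-4.5]]';python3 -m inch '[[0.45,0,0,0,0,0,-1],[0.45,0,0,0,0,0,-2],[0.45,0,0,0,0,0,-3],[0.45,0,0,0,0,0,-4],[0.45,0,0,0,0,0,-4.5]]'; python3 -m inch '[[0.45,0,0,0,0,0,0],[0.45,0,0,0,0,0,0]]'
python3 - <<'E'
from h import *
s=get_state(); t=np.radians(12.8);M=np.array([[np.cos(t),np.sin(t)],[-np.sin(t),np.cos(t)]])
print(M@s["position"][:2]-[521.5,-153.5],s["joint_pos"]); T=R.from_quat(s["ee_rot"],scalar_first=True).as_matrix(); print(np.degrees(np.arctan2(T[1,0],T[0,0])))
E
```

```text
t: 6.58
position: [512.0, 124.7, 100.5]
ee_rot: [-0.0, 0.994, 0.113, 0.002]
force: [-0.6, -0.1, -1.2]
opening: 41.8
gripper_force: 0.0
t: 7.2
position: [507.5, 120.7, 99.7]
ee_rot: [-0.0, 0.875, 0.484, -0.0]
force: [0.5, 0.5, 0.1]
opening: 39.9
gripper_force: 0.0
t: 7.82
position: [507.5, 120.7, 99.7]
ee_rot: [-0.0, 0.623, 0.782, -0.0]
force: [-0.5, 0.1, -0.6]
opening: 39.5
gripper_force: 0.0
t: 8.07
position: [508.0, 121.1, 99.8]
ee_rot: [-0.0, 0.625, 0.78, -0.0]
force: [-0.3, 0.3, -0.6]
opening: 39.7
gripper_force: 0.0
[  0.7207789  159.08936545] [ 1.01756648e-01  3.97907248e-01  1.81212191e+00  5.65470435e-05
  9.31989950e-01 -1.17916197e-01]
102.58439343219936
```

```bash
python3 -m inch '[[0.45,0,0,1.5,0,0,-0.02],[0.45,0,0,2.6,0,0,-0.02],[0.45,0,0,3,0,0,-0.02],[0.45,0,0,3.16,0,0,-0.02],[0.45,0,0,3.16,0,0,-0.02]]'; python3 -m inch '[[0.45,-0.3,0,0,0,0,0],[0.45,-0.6,0,0,0,0,0],[0.45,-0.8,0,0,0,0,0],[0.45,-0.88,0,0,0,0,0],[0.45,-0.95,0,0,0,0,0]]'; python3 -m inch '[[0.45,-0.06,0,0,0,0,0],[0.45,-0.12,0,0,0,0,0],[0.45,-0.18,0,0,0,0,0],[0.45,-0.24,0,0,0,0,0]]'
```

```text
t: 8.7
position: [508.9, 121.7, 21.3]
ee_rot: [0.0, 0.623, 0.782, 0.0]
force: [0.6, 0.2, 0.5]
opening: 39.7
gripper_force: 0.0
t: 9.32
position: [513.7, 98.3, 20.9]
ee_rot: [-0.0, 0.623, 0.782, 0.0]
force: [-0.3, 0.5, -0.3]
opening: 39.7
gripper_force: 0.0
t: 9.82
position: [514.8, 92.9, 20.8]
ee_rot: [-0.0, 0.623, 0.782, 0.0]
force: [-1.3, 2.3, 0.6]
opening: 39.4
gripper_force: 1.5
```

```bash
python3 -m inch '[[0.45,-0.06,0,0,0,0,0],[0.45,-0.12,0,0,0,0,0],[0.45,-0.18,0,0,0,0,0],[0.45,-0.24,0,0,0,0,0],[0.45,-0.3,0,0,0,0,0]]';python3 -m inch '[[0.45,-0.06,0,0,0,0,0],[0.45,-0.12,0,0,0,0,0],[0.45,-0.18,0,0,0,0,0],[0.45,-0.24,0,0,0,0,0],[0.45,-0.3,0,0,0,0,0]]'
python3 - <<'E'
from h import *
s=get_state(); p,d=capture('top'); cv2.imwrite('pics/t3.png',p[...,::-1]); w,_=capture('wrist'); cv2.imwrite('pics/w3.png',w[...,::-1])
E
```

```text
t: 10.45
position: [516.7, 85.2, 20.8]
ee_rot: [-0.0, 0.623, 0.782, -0.0]
force: [-0.9, 2.0, -1.1]
opening: 39.6
gripper_force: 1.3
t: 11.08
position: [518.3, 77.9, 20.8]
ee_rot: [-0.0, 0.623, 0.782, -0.0]
force: [-0.3, 1.8, -0.3]
opening: 39.5
gripper_force: 1.1
```

View pics/w3.png

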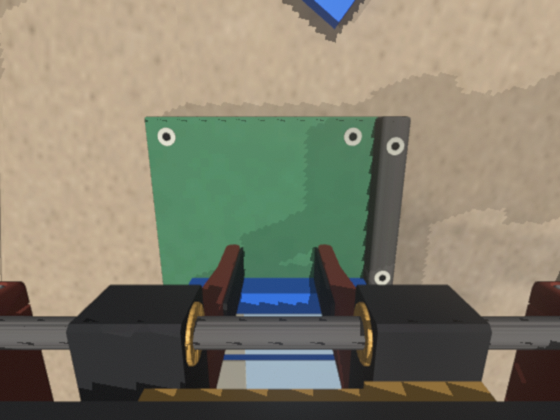

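The carrier's rear edge spans u≈190–365 at v≈279, square to the fence at the right; pushing goes on.

```bash
python3 -m inch '[[0.45,-0.06,0,0,0,0,0],[0.45,-0.12,0,0,0,0,0],[0.45,-0.18,0,0,0,0,0],[0.45,-0.24,0,0,0,0,0],[0.45,-0.3,0,0,0,0,0]]';python3 -m inch '[[0.45,-0.04,0,0,0,0,0],[0.45,-0.08,0,0,0,0,0],[0.45,-0.12,0,0,0,0,0],[0.45,-0.16,0,0,0,0,0]]'
python3 - <<'E'
from h import *
s=get_state(); cam=pose("top"); p,d=capture('top'); cv2.imwrite('pics/t4.png',p[...,::-1])
t=np.radians(12.8);M=np.array([[np.cos(t),np.sin(t)],[-np.sin(t),np.cos(t)]]);print("TCP",M@s["position"][:2]-[521.5,-153.5])
W=s["position"]+[0,0,0]
cv2.imwrite('pics/t4c.png',cv2.resize(p[140:250,200:340,::-1],(700,550),interpolation=cv2.INTER_CUBIC))
E
```

```text
t: 11.8
position: [520.0, 70.7, 20.9]
ee_rot: [-0.0, 0.623, 0.782, 0.0]
force: [-0.9, 2.5, -1.1]
opening: 39.4
gripper_force: 1.3
t: 12.3
position: [520.9, 66.8, 20.9]
ee_rot: [-0.0, 0.623, 0.782, -0.0]
force: [-0.6, 2.4, -0.2]
opening: 39.4
gripper_force: 1.4
TCP [  1.2413849 103.2077332]
```

View pics/t4c.png

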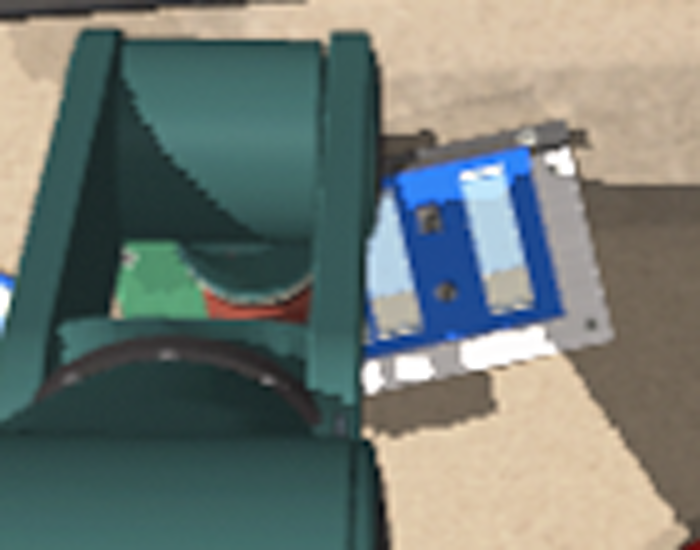

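The crop shows the carrier's far side along the fence and its holes at about (430,218) and (446,292), with a short stretch left to go. I'll continue in fine steps.

```bash
python3 -m inch '[[0.45,-0.03,0,0,0,0,0],[0.45,-0.06,0,0,0,0,0],[0.45,-0.09,0,0,0,0,0],[0.45,-0.12,0,0,0,0,0]]';python3 -m inch '[[0.45,-0.03,0,0,0,0,0],[0.45,-0.06,0,0,0,0,0],[0.45,-0.06,0,0,0,0,0]]'
```

```text
t: 12.85
position: [521.7, 63.7, 20.9]
ee_rot: [0.0, 0.623, 0.782, -0.0]
force: [-0.3, -0.3, -1.1]
opening: 39.5
gripper_force: 0.0
t: 13.22
position: [522.3, 62.2, 21.0]
ee_rot: [0.0, 0.623, 0.782, 0.0]
force: [0.1, -0.0, -1.5]
opening: 39.5
gripper_force: 0.0
```

Contact force vanished, so it has probably dropped. I'll back off, raise the hand and check.

```bash
python3 -m inch '[[0.45,0.2,0,0,0,0,0],[0.45,0.8,0,0,0,0,0],[0.45,1.5,0,-1,0,0,0],[0.45,2,0,-3,0,0,0],[0.45,2,0,-4,0,0,0]]'; python3 -m inch '[[0.45,-2,0,-2,0,0,0],[0.45,-4,0,-4,0,0,0],[0.45,-6,0,-4,0,0,0],[0.45,-7.5,0,-4,0,0,0],[0.45,-7.5,0,-4,0,0,0]]'; python3 -m inch '[[0.45,0,0,0,0,0,0],[0.45,0,0,0,0,0,0]]'
python3 - <<'E'
from h import *
s=get_state(); p,d=capture('wrist'); cv2.imwrite('pics/w5.png',p[...,::-1]); np.savez('w5.npz',p=p,d=d,pos=s['position'],rot=s['ee_rot'])
E
```

```text
t: 13.85
position: [511.0, 113.1, 123.0]
ee_rot: [0.001, 0.622, 0.783, 0.001]
force: [1.3, 0.1, -0.7]
opening: 39.9
gripper_force: 0.0
t: 14.48
position: [553.3, -73.1, 221.0]
ee_rot: [0.0, 0.624, 0.781, 0.0]
force: [-0.3, 0.7, 0.1]
opening: 39.2
gripper_force: 0.0
t: 14.72
position: [552.1, -70.0, 220.5]
ee_rot: [-0.001, 0.622, 0.783, -0.0]
force: [0.0, 0.0, 0.5]
opening: 39.9
gripper_force: 0.0
```

View pics/w5.png

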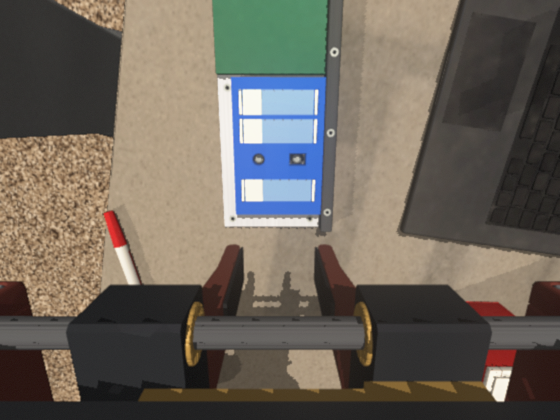

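The carrier lies between deck and bed end, with the pins visible in its holes at (258,160) and (297,160). I'll check its height and position.

```bash
python3 - <<'E'
from h import *
f=np.load("w5.npz"); p=f["p"];d=f["d"]; K,Rm,e=cam=pose("wrist",dict(position=f["pos"],ee_rot=f["rot"]))
def hz(u,v):
    z=np.median(d[v-2:v+3,u-2:u+3]); return (e+Rm@np.array([(u-K[0,2])/K[0,0]*z,-(v-K[1,2])/K[1,1]*z,-z]))[2].round(1)
print("deck",[hz(*q) for q in((240,40),(300,50))],"blue corners/mid",[hz(*q) for q in((238,200),(278,170),(278,150),(318,203),(321,90),(237,85))],"bench",hz(190,150),"bed",hz(229,150))
c=[k for k in big(p,*BLUE) if 200<k[:,0,0].mean()<340][0]
r=cv2.minAreaRect(cast(cam,c[:,0],26)[:,:2].astype(np.float32)); t=np.radians(12.8);M=np.array([[np.cos(t),np.sin(t)],[-np.sin(t),np.cos(t)]])
print(r,M@np.array(r[0])-[521.5,-153.5])
E
```

```text
deck [np.float64(15.7), np.float64(15.0)] blue corners/mid [np.float64(25.4), np.float64(25.5), np.float64(25.5), np.float64(25.4), np.float64(25.5), np.float64(25.5)] bench -0.0 bed 7.7
((540.343017578125, -22.904525756835938), (99.6546630859375, 149.30618286132812), 12.992937088012695) [ 0.34068142 11.45248275]
```

Top at 25.5 mm at all corners (nominal 26), and its centre at (0.3, 11.5) mm against a seat of (0, 11). It is seated flat and the hand is clear.

```bash
python3 -c "
from plant import *
print(close_job())"
```

```text
the job is handed in; nothing more can be done
None
```

The large blue carrier is seated flat on both locating pins, pushed there gently along the fence (highest measured force about 11 N); the hand is clear, nothing else was touched, and the job is handed in.

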